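# Run the fingertips along the roller strip to check that every roller turns

## Task

Check the blue roller strip on the packing bench: run the fingertips lightly along the tops of all seven rollers, from the end where the green tape roll lies to the end where the red tape roll lies, so that every roller is turned by the passing fingertips. The rollers sit on a sprung bed: press it only a little, never down to its stop. Do not lift or drag the strip, and leave the tape rolls and everything else where they are.

Things in the scene. Friction and masses are not known exactly. Their poses are not given: they have to be found in the camera images.
- strip: Blue tray, loose, about 2 kg, 92 (its x) by 212 mm (its y), rim 34 mm high; origin under its centre on the table. Seven grey rollers in a row along its y, 26 mm apart: roller 1 at y = +78 mm to roller 7 at -78. Rollers 22 mm thick, 64 mm long along x; tops 49 mm above the table unpressed. The row lies along the world's y, give or take 35 degrees.
- bed (a joint): how far the sprung bed that carries all seven rollers is pressed down, m: 0 at rest, 0.012 at its stop; it starts to sink at 1.5 to 3 N, takes about 5 N at 5 mm and 8 N at the stop, and springs back
- roller1 (a joint): turn of roller 1 (strip y = +78 mm), rad, 0 at the start; free to turn, slight friction, stays where it stops. Grows when its top is stroked towards the strip's -y, falls (negative) when stroked towards +y; 11 mm of stroke is 1 rad
- roller2 (a joint): turn of roller 2 (strip y = +52 mm), rad, 0 at the start; free to turn, slight friction, stays where it stops. Grows when its top is stroked towards the strip's -y, falls (negative) when stroked towards +y; 11 mm of stroke is 1 rad
- roller3 (a joint): turn of roller 3 (strip y = +26 mm), rad, 0 at the start; free to turn, slight friction, stays where it stops. Grows when its top is stroked towards the strip's -y, falls (negative) when stroked towards +y; 11 mm of stroke is 1 rad
- roller4 (a joint): turn of roller 4 (strip y = +0 mm), rad, 0 at the start; free to turn, slight friction, stays where it stops. Grows when its top is stroked towards the strip's -y, falls (negative) when stroked towards +y; 11 mm of stroke is 1 rad
- roller5 (a joint): turn of roller 5 (strip y = -26 mm), rad, 0 at the start; free to turn, slight friction, stays where it stops. Grows when its top is stroked towards the strip's -y, falls (negative) when stroked towards +y; 11 mm of stroke is 1 rad
- roller6 (a joint): turn of roller 6 (strip y = -52 mm), rad, 0 at the start; free to turn, slight friction, stays where it stops. Grows when its top is stroked towards the strip's -y, falls (negative) when stroked towards +y; 11 mm of stroke is 1 rad
- roller7 (a joint): turn of roller 7 (strip y = -78 mm), rad, 0 at the start; free to turn, slight friction, stays where it stops. Grows when its top is stroked towards the strip's -y, falls (negative) when stroked towards +y; 11 mm of stroke is 1 rad
- row_a (a point): middle of the top line of roller 1, at the strip's +y end (sinks with the bed)
- row_b (a point): middle of the top line of roller 7, at the strip's -y end (sinks with the bed)
- green_roll: roll of green tape lying flat, loose, 70 mm across, hole 52 mm, 25 mm high, origin under its centre; it lies beyond one end of the strip, at either end, 155 to 185 mm from the strip's middle; it marks where the stroke begins
- red_roll: the same roll in red, beyond the other end; it marks where the stroke finishes
- parcel: taped cardboard parcel lying just beyond the strip's far side, loose, 70 x 100 x 45 mm high, origin under its centre
- marker: white marker pen with a black cap lying on the robot's side of the strip, loose, about 133 mm long and 13 mm high, along its y; origin under the middle of the white barrel
- mug: white mug to the left, loose, 80 mm across, 90 mm high, origin under its centre
- tall_parcel: taped cardboard parcel to the right, loose, 80 x 110 x 100 mm high, origin under its centre
- glue_jar: white jar with a blue cap to the right, loose, 60 mm across, 80 mm high, origin under its centre
Things that resemble listed ones, but are neither listed nor needed, are in the scene too. There is more than one size of the strip; the one meant has the size given above.

How it is judged:
By the outcome, as a careful person would: the job done as asked, in the order asked, and still so for the second after the job is handed in, with the robot touching nothing.
It also fails if it takes over 42 s, if anything falls off the work surface, if the arm or the gripper's body presses on something with over 40 N, if the wrist force passes 120 N, or if a joint passes its speed limit or range.

## Robot

A 6-joint arm with a two-finger parallel gripper is mounted at the origin on the work surface. World frame = base frame: x ahead of the robot, y to its left, z up, the work surface at z = 0. Lengths are in m, angles in rad, forces in N, time in s.
With the tool pointing down it reaches from about 0.3 to 0.825 m from the base axis. Payload 5.4 kg.
Tool frame: the origin (TCP) lies midway between the tips of the shut fingers; the grasp point (between the pads) lies 19 mm behind it (ctrl.grasp_offset is the distance from the TCP to the grasp point, in m); z points along the fingers, y is the direction in which the jaws open and shut (so a half turn about z gives the same grasp; the last joint's range is limited). The gripper opens to 92 mm and grips with 3 to 60 N. Pads are 20 mm wide; open, the fingers measure 128 mm over their backs; the gripper's body (75 mm by 189 mm) begins 69 mm behind the grasp point.
Start: joints at [-1.471, 0.158, 1.597, -0, 1.386, -0.21], TCP at [0.175, -0.548, 0.215] pointing down, gripper open.
Joint ranges: [-2.91, 2.91], [-0.94, 2.29], [0.18, 2.7], [-1.29, 4.43], [0.17, 2.64], [-3, 3]. Speed limits (rad/s): [2.57, 2.57, 3.14, 3.14, 3.14, 3.14].

## Interface

Orientations are given as a 3x3 rotation matrix whose columns are the frame's x, y, z axes.
In Python, from rig import ctrl gives the robot as it stands. The module is installed in compiled form; this text tells all that it offers.
- The arm moves only by the tool step_arm, never from a script. Its argument "targets" is a list of rows, each an object with "translation": the shift along the tool's x, y, z in m, a list of three; "rot": the turn, a rotation vector about the tool's x, y, z in degrees, a list of three; "grip": the opening in per cent of the stroke, from 0 (shut) to 100 (fully open). In form: [{"translation": [tx, ty, tz], "rot": [wx, wy, wz], "grip": grip}, ...]. A call has 1 to 20 rows; each row shifts and turns the commanded pose from where the row before left it, along the tool's axes as they then stand; what a row does not reach is not made up. A row lasts 1/12 s, in which the tool goes at most 41.7 mm and 7.16 degrees, less where a joint would pass 70% of its speed; a pose out of reach is approached as far as the arm can. A call is refused whole if a number of a shift passes 0.0417 or a number of a turn 7.16, either way. A call with a gripper value outside its range is refused whole. The fingers move at their own pace and stop on an object; "squeeze" is the grip in N (left out, the last holds). Time passes only in rows, so rows that do not move let the fingers close. It gives the time, the measured TCP pose, the force and the opening at its end, in the units of the state.
- ctrl.sense(): the state, without advancing time (a new reading comes with each control period).
- ctrl.read_camera(name): name is "scene" or "top"; returns a dict with "pixels" (384x512x3 uint8, red, green, blue), "range_z" (384x512 float32, m along the optical axis (not along the pixel's ray), 0 where there is no reading), "vfov" (degrees; the focal length in pixels is half the picture's height over the tangent of half this angle, whatever the lens; pixels are square), "cx", "cy" (the principal point, pixels), "rvec" (rotation vector, rad) and "tvec" (3), from world to camera coordinates, as OpenCV has them. Camera axes: x right, y down, z forward; pixel columns grow to the right and rows downward; lengths in m; the calibration is good to about 2 mm. A picture is of the moment at which its call begins.
- ctrl.close_job(): hands the job in, once; it reports no verdict.
Trained networks look in a picture, given as the dict that the camera call returned (one of the last four; its "shot" number tells which), for a name from the list of things; names that differ only in an ending like _2 or _b are one class to them, and where a whole thing is asked for, a point or a joint stands for the part that bears it (a point fixed in the world has none). Each returns a list of dicts, best first, with "conf" (0 to 1); they miss things now and then, are a little off and sometimes report something else, mostly with a low value. They report only what shows in the picture. A call takes as long as a camera call. They do not tell look-alikes from the thing itself.
- ctrl.recognise(picture, name): "extent" ([left, top, right, bottom] in pixels, round what is visible of it).
- ctrl.masks_of(picture, name): "pixels" (384x512 bool, what is visible of it) and "extent" ([left, top, right, bottom] in pixels, round what is visible of it).
- ctrl.spot_point(picture, name): "uv" ([column, row] in pixels: a listed point, or the origin of a listed thing).
The state is a dict: "t": time; "q": joint angles; "joint_vel": joint speeds; "joint_torque": joint torques, N m; "position": TCP position; "orientation": TCP orientation; "contact_force": force on the tool from outside, world axes, zero at the start; "wrist_torque": the same for the moment, N m; "grip_width": finger opening in m.
Only numpy, scipy, OpenCV 4.12 (cv2) and the standard library are available. Lean on these libraries where they do the work, as an engineer would, in place of code of your own. Each camera call takes 0.05 s, during which the arm holds its last target. There are 200 camera calls.

## Working session

There is one attempt and no reset: what is moved stays moved. The work goes in short steps, Python scripts to look and compute and a tool call to move; the robot and the scene stay as the last step left them, time stands still between calls to the robot, and variables do not carry over. Pictures are saved under pics/ and viewed, and the job is handed in when it is done.

Besides the shell and the picture viewer there is one more tool, called after "Call:" by a JSON object that holds its "op" and its "data", one argument or row to a line. step_arm: Moves the arm, as the interface text tells. Its arguments: {"type":"object","properties":{"targets":{"type":"array"},"squeeze":{"type":"number"}},"required":["targets"]}

```bash
mkdir -p pics; cat > h.py <<'E'
import numpy as np, cv2
from rig import ctrl
def shot(n,tag):
    p=ctrl.read_camera(n); cv2.imwrite(f'pics/{tag}.png',cv2.cvtColor(p['pixels'],cv2.COLOR_RGB2BGR)); return p
def cam(p):
    R=cv2.Rodrigues(np.array(p['rvec'],float))[0]; t=np.array(p['tvec'],float).ravel()
    f=192/np.tan(np.radians(p['vfov'])/2); return R,t,f
def world(p,u,v,z):  # depth z
    R,t,f=cam(p); u,v,z=map(np.asarray,(u,v,z))
    c=np.stack([(u-p['cx'])/f*z,(v-p['cy'])/f*z,z],-1); return (c-t)@R
def at(p,uv):
    u,v=int(round(uv[0])),int(round(uv[1])); w=p['range_z'][v-1:v+2,u-1:u+2]; return world(p,uv[0],uv[1],np.median(w[w>0]) if (w>0).any() else np.nan)
def mask_pts(p,m):
    v,u=np.nonzero(m&(p['range_z']>0)); return world(p,u,v,p['range_z'][v,u])
E
python3 - <<'E'
from h import *
np.set_printoptions(precision=4,suppress=True)
print({k:v for k,v in ctrl.sense().items()})
for c in('top','scene'):
    p=shot(c,c+'0'); print(c,p['vfov'],p['cx'],p['cy'],p['tvec'],p['rvec'])
    for n in('strip','green_roll','red_roll','row_a','row_b'):
        print(n,[(np.round(d['extent']),round(d['conf'],2)) for d in ctrl.recognise(p,n)])
        print('  ',[(np.round(d['uv'],1),at(p,d['uv']),round(d['conf'],2)) for d in ctrl.spot_point(p,n)])
E
```

```text
{'t': 0.0, 'q': array([-1.4711,  0.1591,  1.5982, -0.    ,  1.3862, -0.2101]), 'joint_vel': array([-0.0002, -0.0009, -0.0008, -0.    ,  0.0014, -0.0008]), 'joint_torque': array([  0.0009, -38.5563, -32.2112,   0.0703,   0.0379,  -0.0001]), 'position': array([ 0.1752, -0.547 ,  0.2136]), 'orientation': array([[ 0.9524,  0.3049, -0.0002],
       [ 0.3049, -0.9524,  0.0019],
       [ 0.0004, -0.0019, -1.    ]]), 'contact_force': array([0.676 , 0.4236, 0.3408]), 'wrist_torque': array([ 0.0432, -0.0438,  0.0113]), 'grip_width': 0.09162357116799152}
top 52.217614932721375 258.3232215272577 195.14896504233488 [-0.0207  0.5602  1.328 ] [ 2.1586 -2.1456  0.177 ]
strip [(array([207., 235., 239., 276.]), 0.93), (array([304., 148., 332., 191.]), 0.84), (array([219., 173., 286., 223.]), 0.75)]
   [(array([252.1, 198.2]), array([0.5497, 0.0043, 0.0396]), 0.88), (array([312.8, 171.9]), array([ 0.6471, -0.2112,  0.0312]), 0.71), (array([221. , 254.1]), array([0.3559, 0.1097, 0.0343]), 0.66), (array([359.4, 187.6]), array([ 0.5854, -0.3659,  0.0676]), 0.53)]
green_roll [(array([255., 146., 287., 176.
[... 2572 characters left out ...]
), array([0.2942, 0.0744, 0.023 ]), 0.82), (array([140.8, 237.7]), array([ 0.7126, -0.2489,  0.0272]), 0.73), (array([284.8, 164.9]), array([0.4103, 0.1263, 0.0335]), 0.66)]
row_b [(array([261., 147., 296., 168.]), 0.97), (array([137., 209., 173., 251.]), 0.94), (array([213., 177., 283., 214.]), 0.61)]
   [(array([162.9, 207.4]), array([ 0.5684, -0.2281, -0.0044]), 0.98), (array([271.6, 200.1]), array([0.5851, 0.0811, 0.0439]), 0.92), (array([221.6, 185.5]), array([ 0.53  , -0.0597,  0.0477]), 0.92), (array([267.5, 146.6]), array([0.2942, 0.0744, 0.023 ]), 0.82), (array([140.8, 237.7]), array([ 0.7126, -0.2489,  0.0272]), 0.73), (array([284.8, 164.9]), array([0.4103, 0.1263, 0.0335]), 0.66)]
```

```bash
python3 - <<'E'
import cv2
a=cv2.imread('pics/top0.png')[120:300,170:390]; cv2.imwrite('pics/top0c.png',cv2.resize(a,None,fx=3.5,fy=3.3,interpolation=2))
a=cv2.imread('pics/scene0.png')[110:280,80:340]; cv2.imwrite('pics/scene0c.png',cv2.resize(a,None,fx=3,fy=3,interpolation=2))
E
```

```text
(no output)
```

View pics/top0c.png

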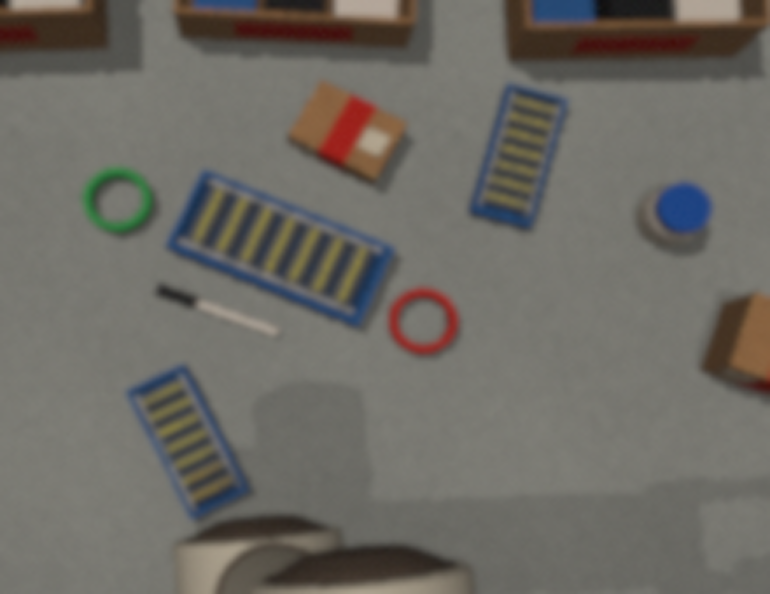

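View pics/scene0c.png

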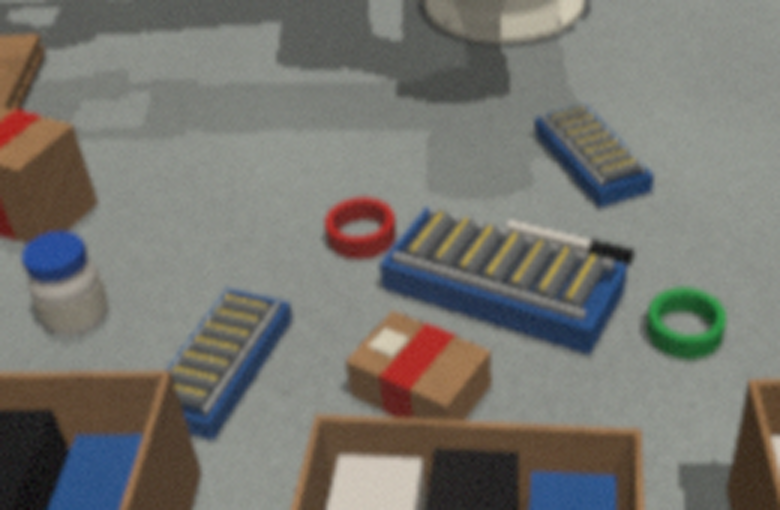

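The strip that matters is the big one in the middle, top crop (280,245). Green lies at its +y end (118,200) and red at its -y end (424,320). The other two blue strips are smaller look-alikes. Next I'll refine the row and work out the moves.

```bash
python3 - <<'E'
from h import *
np.set_printoptions(precision=4,suppress=True)
for c in('top','scene'):
    p=shot(c,c+'1')
    for n in ('strip','row_a'):
      for m in ctrl.masks_of(p,n):
        P=mask_pts(p,m['pixels']); 
        if np.hypot(*(np.median(P[:,:2],0)-[.56,.012]))<.06:
            Q=P[(P[:,2]>.02)]; r=cv2.minAreaRect((Q[:,:2]*1000).astype(np.float32)); T=P[P[:,2]>.042]
            print(c,n,r,len(P),np.percentile(P[:,2],[5,50,90,97]))
            rt=cv2.minAreaRect((T[:,:2]*1000).astype(np.float32)); print('  tops',rt,len(T),T.mean(0))
s=ctrl.sense(); R=s['orientation']
a=np.arctan2(.93,.367)-np.arctan2(R[1,0],R[0,0]); print('yaw deg',np.degrees(a))
E
```

```text
top strip ((563.2155151367188, 12.591728210449219), (211.7595672607422, 92.77870178222656), 66.6163330078125) 1675 [0.0064 0.0409 0.0499 0.0524]
  tops ((565.934814453125, 11.841766357421875), (185.44927978515625, 80.72434997558594), 66.49939727783203) 769 [0.5626 0.0117 0.0475]
top row_a ((563.8369140625, 11.349960327148438), (183.422119140625, 78.21621704101562), 66.28604125976562) 1116 [0.0106 0.0452 0.0508 0.0528]
  tops ((563.5023803710938, 13.41754150390625), (179.3509063720703, 75.17147827148438), 66.75700378417969) 766 [0.5626 0.0116 0.0475]
scene strip ((568.3943481445312, 12.044670104980469), (214.93003845214844, 94.08369445800781), 67.2435073852539) 2322 [0.0072 0.0358 0.0471 0.0486]
  tops ((569.792724609375, 16.45720672607422), (182.31546020507812, 73.29998779296875), 66.59516143798828) 771 [0.5707 0.0164 0.046 ]
scene row_a ((565.0306396484375, 10.860763549804688), (195.22378540039062, 82.18485260009766), 67.4676284790039) 1328 [0.0179 0.0436 0.048  0.049 ]
  tops ((569.6575317382812, 16.335556030273438), (182.07461547851562, 73.63148498535156), 67.0601577758789) 768 [0.5707 0.0162 0.046 ]
yaw deg 50.71221839730664
```

Call:
{"op": "step_arm", "data": {
  "targets": [
    {"translation":[0,0,0],"rot":[0,0,-7],"grip":0},
    {"translation":[0,0,0],"rot":[0,0,-7],"grip":0},
    {"translation":[0,0,0],"rot":[0,0,-7],"grip":0},
    {"translation":[0,0,0],"rot":[0,0,-7],"grip":0},
    {"translation":[0,0,0],"rot":[0,0,-7],"grip":0},
    {"translation":[0,0,0],"rot":[0,0,-7],"grip":0},
    {"translation":[0,0,0],"rot":[0,0,-7],"grip":0},
    {"translation":[0,0,0],"rot":[0,0,0],"grip":0}
  ]
}}

```text
t: 2.07
position: [0.1753, -0.5476, 0.2146]
orientation: [[0.392, 0.92, -0.0], [0.92, -0.392, -0.0], [-0.0, -0.0, -1.0]]
contact_force: [0.6, 0.2, -0.6]
grip_width: 0.0407
```

Call:
{"op": "step_arm", "data": {
  "targets": [
    {"translation":[0.0125,0.0023,0],"rot":[0,0,0],"grip":0},
    {"translation":[0.0255,0.0046,0],"rot":[0,0,0],"grip":0},
    {"translation":[0.0255,0.0046,0],"rot":[0,0,0],"grip":0},
    {"translation":[0.0255,0.0046,0],"rot":[0,0,0],"grip":0},
    {"translation":[0.0255,0.0046,0],"rot":[0,0,0],"grip":0},
    {"translation":[0.0255,0.0046,0],"rot":[0,0,0],"grip":0},
    {"translation":[0.0255,0.0046,0],"rot":[0,0,0],"grip":0},
    {"translation":[0.0255,0.0046,0],"rot":[0,0,0],"grip":0},
    {"translation":[0.0255,0.0046,0],"rot":[0,0,0],"grip":0},
    {"translation":[0.0255,0.0046,0],"rot":[0,0,0],"grip":0},
    {"translation":[0.0255,0.0046,0],"rot":[0,0,0],"grip":0},
    {"translation":[0.0255,0.0046,0],"rot":[0,0,0],"grip":0},
    {"translation":[0.0255,0.0046,0],"rot":[0,0,0],"grip":0},
    {"translation":[0.0255,0.0046,0],"rot":[0,0,0],"grip":0},
    {"translation":[0.0255,0.0046,0],"rot":[0,0,0],"grip":0}
  ]
}}

```text
t: 3.32
position: [0.3829, -0.2325, 0.2146]
orientation: [[0.398, 0.917, 0.0], [0.917, -0.398, 0.0], [0.0, 0.0, -1.0]]
contact_force: [1.3, -0.6, -0.3]
grip_width: 0.0003
```

Call:
{"op": "step_arm", "data": {
  "targets": [
    {"translation":[0.0255,0.0046,0],"rot":[0,0,0],"grip":0},
    {"translation":[0.0255,0.0046,0],"rot":[0,0,0],"grip":0},
    {"translation":[0.0255,0.0046,0],"rot":[0,0,0],"grip":0},
    {"translation":[0.0255,0.0046,0],"rot":[0,0,0],"grip":0},
    {"translation":[0.0255,0.0046,0],"rot":[0,0,0],"grip":0},
    {"translation":[0.0255,0.0046,0],"rot":[0,0,0],"grip":0},
    {"translation":[0.0255,0.0046,0],"rot":[0,0,0],"grip":0},
    {"translation":[0.0255,0.0046,0],"rot":[0,0,0],"grip":0},
    {"translation":[0.0255,0.0046,0],"rot":[0,0,0],"grip":0},
    {"translation":[0.0255,0.0046,0],"rot":[0,0,0],"grip":0},
    {"translation":[0.0255,0.0046,0],"rot":[0,0,0],"grip":0},
    {"translation":[0.0255,0.0046,0],"rot":[0,0,0],"grip":0},
    {"translation":[0.0255,0.0046,0],"rot":[0,0,0],"grip":0},
    {"translation":[0.0255,0.0046,0],"rot":[0,0,0],"grip":0},
    {"translation":[0.0255,0.0046,0],"rot":[0,0,0],"grip":0},
    {"translation":[0.0125,0.0023,0],"rot":[0,0,0],"grip":0},
    {"translation":[0,0,0],"rot":[0,0,0],"grip":0},
    {"translation":[0,0,0],"rot":[0,0,0],"grip":0}
  ]
}}

```text
t: 4.82
position: [0.6032, 0.101, 0.2144]
orientation: [[0.395, 0.919, -0.001], [0.919, -0.395, -0.0], [-0.001, -0.001, -1.0]]
contact_force: [-0.4, -0.9, -0.2]
grip_width: 0.0001
```

```bash
cat > st.py <<'E'
from h import *
np.set_printoptions(precision=4,suppress=True)
s=ctrl.sense(); R=s['orientation']; a=np.radians(66.8); u=np.array([np.cos(a),np.sin(a)]); w=np.array([u[1],-u[0]])
d=s['position'][:2]-[.564,.012]
print('t',s['t'],'pos',s['position'],'strip y,x',d@u,d@w,'F',s['contact_force'],'yaw',np.degrees(np.arctan2(R[1,0],R[0,0])),'z',R[:,2],s['grip_width'])
E
python3 st.py
```

```text
t 4.8167 pos [0.6032 0.101  0.2144] strip y,x 0.09723839188379876 0.0010116309556533437 F [-0.3848 -0.8515 -0.1982] yaw 66.71753332653971 z [-0.0008 -0.0003 -1.    ] 7.953468799672087e-05
```

Call:
{"op": "step_arm", "data": {
  "targets": [
    {"translation":[0,0,0.02],"rot":[0,0,0],"grip":0},
    {"translation":[0,0,0.02],"rot":[0,0,0],"grip":0},
    {"translation":[0,0,0.02],"rot":[0,0,0],"grip":0},
    {"translation":[0,0,0.02],"rot":[0,0,0],"grip":0},
    {"translation":[0,0,0.02],"rot":[0,0,0],"grip":0},
    {"translation":[0,0,0.02],"rot":[0,0,0],"grip":0},
    {"translation":[0,0,0.02],"rot":[0,0,0],"grip":0},
    {"translation":[0,0,0.01],"rot":[0,0,0],"grip":0},
    {"translation":[0,0,0.008],"rot":[0,0,0],"grip":0},
    {"translation":[0,0,0],"rot":[0,0,0],"grip":0},
    {"translation":[0,0,0],"rot":[0,0,0],"grip":0}
  ]
}}

```text
t: 5.73
position: [0.6041, 0.1, 0.0573]
orientation: [[0.395, 0.918, 0.001], [0.918, -0.395, -0.0], [0.0, 0.001, -1.0]]
contact_force: [0.4, 0.1, 0.1]
grip_width: 0.0005
```

```bash
python3 st.py; python3 - <<'E'
from h import *
shot('scene','s2'); a=cv2.imread('pics/s2.png')[130:260,170:350]
shot('top','t2'); b=cv2.imread('pics/t2.png')[130:260,170:350]
cv2.imwrite('pics/s2c.png',cv2.resize(cv2.hconcat([a,b]),None,fx=2.2,fy=2.2,interpolation=2))
E
```

```text
t 5.7333 pos [0.6041 0.1    0.0573] strip y,x 0.09666929306112267 0.002203020425008027 F [0.3714 0.0821 0.0561] yaw 66.70379160987939 z [ 0.0007 -0.0001 -1.    ] 0.00046071053828884836
```

View pics/s2c.png

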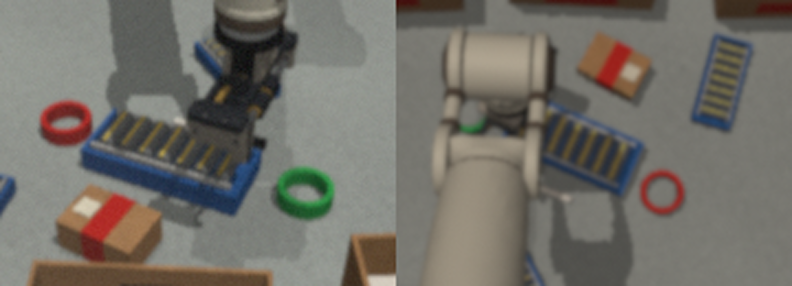

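The gripper is over roller 1 at the green end (scene crop 225,150) and nothing is touching. Now I'll move over the roller's outer flank and feel down.

Call:
{"op": "step_arm", "data": {
  "targets": [
    {"translation":[-0.004,-0.001,0.003],"rot":[0,0,0],"grip":0},
    {"translation":[-0.004,-0.001,0.003],"rot":[0,0,0],"grip":0},
    {"translation":[0,0,0],"rot":[0,0,0],"grip":0},
    {"translation":[0,0,0],"rot":[0,0,0],"grip":0}
  ]
}}

```text
t: 6.17
position: [0.5985, 0.0935, 0.0505]
orientation: [[0.395, 0.919, -0.0], [0.919, -0.395, 0.0], [-0.0, -0.0, -1.0]]
contact_force: [-0.1, -0.3, 0.4]
grip_width: 0.0006
```

Call:
{"op": "step_arm", "data": {
  "targets": [
    {"translation":[0,0,0.001],"rot":[0,0,0],"grip":0},
    {"translation":[0,0,0.001],"rot":[0,0,0],"grip":0},
    {"translation":[0,0,0],"rot":[0,0,0],"grip":0},
    {"translation":[0,0,0],"rot":[0,0,0],"grip":0}
  ]
}}

```text
t: 6.5
position: [0.5991, 0.0938, 0.049]
orientation: [[0.395, 0.919, 0.001], [0.919, -0.395, -0.0], [0.0, 0.0, -1.0]]
contact_force: [-1.4, -0.1, 2.4]
grip_width: 0.0009
```

Call:
{"op": "step_arm", "data": {
  "targets": [
    {"translation":[0,0,0.001],"rot":[0,0,0],"grip":0},
    {"translation":[0,0,0],"rot":[0,0,0],"grip":0},
    {"translation":[0,0,0],"rot":[0,0,0],"grip":0}
  ]
}}

```text
t: 6.75
position: [0.5992, 0.0939, 0.0479]
orientation: [[0.395, 0.919, 0.001], [0.919, -0.395, 0.0], [0.0, 0.001, -1.0]]
contact_force: [-0.3, -0.4, 3.3]
grip_width: 0.0003
```

Contact is at z≈0.049, with force rising gently. I'll press 1 mm more and sweep towards red, checking the force as I go.

Call:
{"op": "step_arm", "data": {
  "targets": [
    {"translation":[-0.002,0,0.0005],"rot":[0,0,0],"grip":0},
    {"translation":[-0.003,0,0.0005],"rot":[0,0,0],"grip":0},
    {"translation":[-0.005,0,0],"rot":[0,0,0],"grip":0},
    {"translation":[-0.005,0,0],"rot":[0,0,0],"grip":0},
    {"translation":[-0.005,0,0],"rot":[0,0,0],"grip":0}
  ]
}}

```text
t: 7.17
position: [0.5909, 0.0747, 0.0467]
orientation: [[0.395, 0.919, 0.0], [0.919, -0.395, -0.0], [-0.0, 0.0, -1.0]]
contact_force: [0.2, -1.2, 3.2]
grip_width: 0.0004
```

```bash
python3 st.py
```

```text
t 7.1667 pos [0.5909 0.0747 0.0467] strip y,x 0.06824431581291558 -5.1727065249542e-06 F [ 0.2077 -1.1659  3.1859] yaw 66.7412542952118 z [ 0.0003 -0.0002 -1.    ] 0.00043224476499778667
```

Call:
{"op": "step_arm", "data": {
  "targets": [
    {"translation":[-0.005,0,0.0005],"rot":[0,0,0],"grip":0},
    {"translation":[-0.005,0,0],"rot":[0,0,0],"grip":0},
    {"translation":[-0.005,0,0],"rot":[0,0,0],"grip":0},
    {"translation":[-0.005,0,0],"rot":[0,0,0],"grip":0},
    {"translation":[-0.005,0,0],"rot":[0,0,0],"grip":0},
    {"translation":[-0.005,0,0],"rot":[0,0,0],"grip":0},
    {"translation":[-0.005,0,0],"rot":[0,0,0],"grip":0},
    {"translation":[-0.005,0,0],"rot":[0,0,0],"grip":0},
    {"translation":[-0.005,0,0],"rot":[0,0,0],"grip":0},
    {"translation":[-0.005,0,0],"rot":[0,0,0],"grip":0}
  ]
}}

```text
t: 8.0
position: [0.5711, 0.029, 0.0461]
orientation: [[0.395, 0.919, 0.0], [0.919, -0.395, -0.0], [0.0, 0.0, -1.0]]
contact_force: [0.2, 0.4, 3.8]
grip_width: 0.0006
```

```bash
python3 st.py; python3 - <<'E'
from h import *
shot('scene','s3'); a=cv2.imread('pics/s3.png')[130:260,170:350]
cv2.imwrite('pics/s3c.png',cv2.resize(a,None,fx=4,fy=4,interpolation=2))
E
```

```text
t 8.0 pos [0.5711 0.029  0.0461] strip y,x 0.018387849276492084 -0.00017967425267704845 F [0.2195 0.436  3.7602] yaw 66.74836091239155 z [ 0.0001 -0.     -1.    ] 0.0006080906187264594
```

View pics/s3c.png

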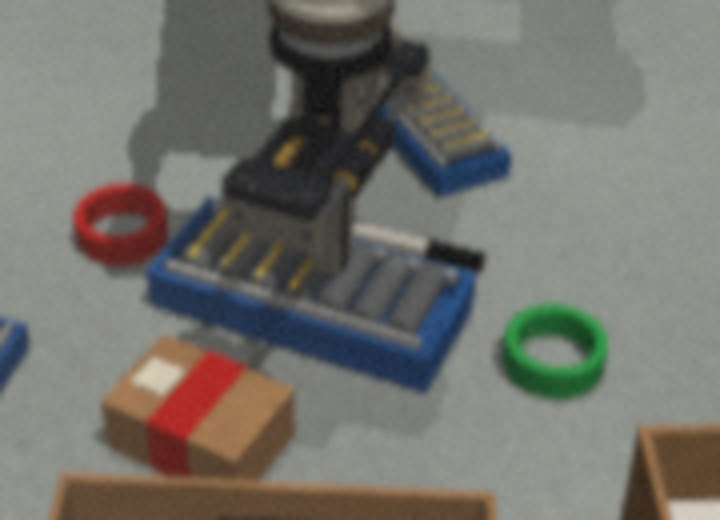

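Rollers 1–3, at crop (345–415,290), have lost their yellow stripes, so they turned. Force is 3.8 N. Sweeping on.

Call:
{"op": "step_arm", "data": {
  "targets": [
    {"translation":[-0.005,0,0],"rot":[0,0,0],"grip":0},
    {"translation":[-0.005,0,0],"rot":[0,0,0],"grip":0},
    {"translation":[-0.005,0,0],"rot":[0,0,0],"grip":0},
    {"translation":[-0.005,0,0],"rot":[0,0,0],"grip":0},
    {"translation":[-0.005,0,0],"rot":[0,0,0],"grip":0},
    {"translation":[-0.005,0,0],"rot":[0,0,0],"grip":0},
    {"translation":[-0.005,0,0],"rot":[0,0,0],"grip":0},
    {"translation":[-0.005,0,0],"rot":[0,0,0],"grip":0},
    {"translation":[-0.005,0,0],"rot":[0,0,0],"grip":0},
    {"translation":[-0.005,0,0],"rot":[0,0,0],"grip":0},
    {"translation":[-0.005,0,0],"rot":[0,0,0],"grip":0}
  ]
}}

```text
t: 8.97
position: [0.5492, -0.0216, 0.0461]
orientation: [[0.395, 0.919, -0.0], [0.919, -0.395, -0.0], [-0.0, -0.0, -1.0]]
contact_force: [1.2, 1.8, 4.0]
grip_width: -0.0001
```

Call:
{"op": "step_arm", "data": {
  "targets": [
    {"translation":[-0.005,0,0],"rot":[0,0,0],"grip":0},
    {"translation":[-0.005,0,0],"rot":[0,0,0],"grip":0},
    {"translation":[-0.005,0,0],"rot":[0,0,0],"grip":0},
    {"translation":[-0.005,0,0],"rot":[0,0,0],"grip":0},
    {"translation":[-0.005,0,0],"rot":[0,0,0],"grip":0},
    {"translation":[-0.005,0,0],"rot":[0,0,0],"grip":0},
    {"translation":[-0.005,0,0],"rot":[0,0,0],"grip":0}
  ]
}}

```text
t: 9.55
position: [0.5354, -0.0537, 0.0461]
orientation: [[0.395, 0.919, -0.0], [0.919, -0.395, 0.0], [-0.0, -0.0, -1.0]]
contact_force: [1.0, 0.2, 3.9]
grip_width: 0.0004
```

```bash
python3 st.py
```

```text
t 9.55 pos [ 0.5354 -0.0537  0.0461] strip y,x -0.0716126816510666 -0.00037986602142021713 F [0.9602 0.1891 3.9298] yaw 66.75568355341154 z [-0.0002  0.     -1.    ] 0.00044944483225772586
```

Call:
{"op": "step_arm", "data": {
  "targets": [
    {"translation":[-0.005,0,0],"rot":[0,0,0],"grip":0},
    {"translation":[-0.005,0,0],"rot":[0,0,0],"grip":0},
    {"translation":[-0.005,0,0],"rot":[0,0,0],"grip":0},
    {"translation":[-0.005,0,0],"rot":[0,0,0],"grip":0},
    {"translation":[-0.005,0,-0.001],"rot":[0,0,0],"grip":0},
    {"translation":[-0.005,0,-0.004],"rot":[0,0,0],"grip":0},
    {"translation":[0,0,-0.01],"rot":[0,0,0],"grip":0},
    {"translation":[0,0,-0.02],"rot":[0,0,0],"grip":0},
    {"translation":[0,0,-0.03],"rot":[0,0,0],"grip":0},
    {"translation":[0,0,-0.03],"rot":[0,0,0],"grip":0},
    {"translation":[0,0,-0.03],"rot":[0,0,0],"grip":0},
    {"translation":[0,0,-0.03],"rot":[0,0,0],"grip":0},
    {"translation":[0,0,-0.02],"rot":[0,0,0],"grip":0}
  ]
}}

```text
t: 10.63
position: [0.5247, -0.081, 0.2252]
orientation: [[0.395, 0.919, 0.004], [0.919, -0.395, -0.001], [0.0, 0.004, -1.0]]
contact_force: [0.4, -0.5, 0.5]
grip_width: 0.0005
```

Call:
{"op": "step_arm", "data": {
  "targets": [
    {"translation":[-0.015,0,0],"rot":[0,0,0],"grip":0},
    {"translation":[-0.025,0,0],"rot":[0,0,0],"grip":0},
    {"translation":[-0.025,0,0],"rot":[0,0,0],"grip":0},
    {"translation":[-0.025,0,0],"rot":[0,0,0],"grip":0},
    {"translation":[-0.025,0,0],"rot":[0,0,0],"grip":0},
    {"translation":[-0.025,0,0],"rot":[0,0,0],"grip":0},
    {"translation":[-0.025,0,0],"rot":[0,0,0],"grip":0},
    {"translation":[-0.025,0,0],"rot":[0,0,0],"grip":0},
    {"translation":[-0.025,0,0],"rot":[0,0,0],"grip":0},
    {"translation":[-0.025,0,0],"rot":[0,0,0],"grip":0},
    {"translation":[-0.02,0,0],"rot":[0,0,0],"grip":0},
    {"translation":[0,0,0],"rot":[0,0,0],"grip":0},
    {"translation":[0,0,0],"rot":[0,0,0],"grip":0}
  ]
}}

```text
t: 11.72
position: [0.421, -0.3199, 0.2215]
orientation: [[0.396, 0.918, 0.0], [0.918, -0.396, 0.0], [0.001, 0.0, -1.0]]
contact_force: [-0.3, 0.1, 1.5]
grip_width: 0.0003
```

```bash
python3 st.py; python3 - <<'E'
from h import *
for c,y0,x0 in(('scene',130,170),('top',130,170)):
    p=shot(c,c+'9')
    for m in ctrl.masks_of(p,'strip'):
        P=mask_pts(p,m['pixels'])
        if np.hypot(*(np.median(P[:,:2],0)-[.56,.012]))<.06: print(c,cv2.minAreaRect((P[P[:,2]>.02][:,:2]*1000).astype(np.float32)))
    for n in('green_roll','red_roll'): print(n,[at(p,d['uv']) for d in ctrl.spot_point(p,n)][:2])
a,b=[cv2.imread(f'pics/{c}9.png')[130:260,170:350] for c in('scene','top')]
cv2.imwrite('pics/e.png',cv2.resize(cv2.vconcat([a,b]),None,fx=2.3*1.9,fy=2.3,interpolation=2) if 0 else cv2.resize(cv2.hconcat([a[30:,:130],b[30:,:130]]),None,fx=3,fy=3,interpolation=2))
E
```

```text
t 11.7167 pos [ 0.421  -0.3199  0.2215] strip y,x -0.36139746427106795 -0.0006925525285280828 F [-0.3237  0.1325  1.5245] yaw 66.65166607205627 z [ 0.0004  0.0004 -1.    ] 0.00032940888651364244
scene ((568.6655883789062, 13.233184814453125), (213.0101318359375, 94.7571792602539), 66.96554565429688)
green_roll [array([ 0.50842756, -0.45551454,  0.04792809]), array([0.62065984, 0.17618822, 0.00091221])]
red_roll [array([ 0.51697939, -0.12014497,  0.02221057])]
top ((563.0086059570312, 13.649238586425781), (209.36708068847656, 91.74137878417969), 66.51787567138672)
green_roll [array([ 0.61393551,  0.18716831, -0.00260149])]
red_roll [array([ 0.49032668, -0.13302833,  0.00175229])]
```

View pics/e.png

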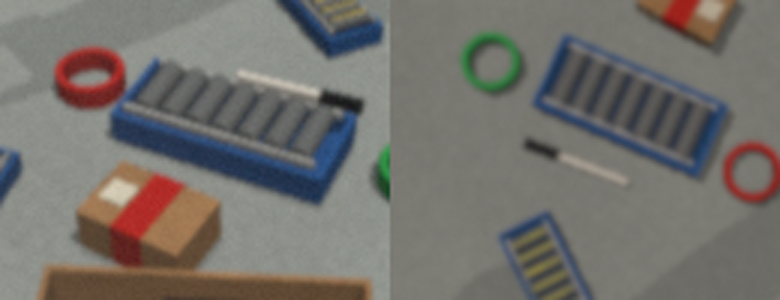

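All seven yellow stripes have turned off the top, and the strip and rolls are where they were. Handing in.

```bash
python3 -c "
from rig import ctrl
print(ctrl.close_job())"
```

```text
the job is handed in; nothing more can be done
None
```

The job is done and handed in, at about 12 s of the 42 s allowed. I ran the shut fingertips along all seven rollers of the large middle strip, from the green-roll end to the red-roll end, in one direction.

- **Pressing:** the readings during the stroke were 3.2–4.0 N. The bed went down about 2.5–3 mm by fingertip height, well short of the 12 mm stop.
- **Rollers:** in the last pictures from both cameras, all seven yellow stripes have turned away from the top.
- **Strip:** it was measured within about 1–2 mm and 0.3° of its starting pose, which is camera noise.
- **Tape rolls, parcel and pen:** they look undisturbed in the pictures. The network's tape roll positions scattered by up to about 1 cm between readings. One scene reading for red was off by several centimetres, and one for green was plainly false (a spot with no roll). The top picture shows both rolls in their original places.
- **Mug, tall parcel and glue jar:** I did not measure these again. The arm passed well above that height.
- **Arm:** it ended clear at 0.22 m height, touching nothing. The last force reading was 1.5 N just after it stopped; I put that down to sensor noise.

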